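# Pop the fuse hatch on the bench supply box

## Task

Open the fuse hatch, the wider of the two black hatches on the grey boxes, so that the fuses can be checked: with the fingertips press its ribbed edge down once, as far as it goes, and let it spring up by itself. Do not push the hatch back down; take the hand right away and watch for two seconds that it stays open. Leave the narrower hatch, the round power button and the loose things on the bench alone.

Things in the scene. Friction and masses are not known exactly. Their poses are not given: they have to be found in the camera images.
- fuse_box: the fuse box: grey case 170 (x) x 150 (y) x 86 mm high, screwed to the bench, with the WIDE black hatch and a round button on top. Origin at the centre of its underside, z up; the hatch's ribbed free edge lies towards -x (facing the robot), its hinge towards +x. Mid-line of the hatch at y = -20 mm; button at x = -45, y = 51 mm
- fuse_hatch (a joint): hinge of the wide hatch (rad): 0 (within 0.01) = shut and latched, negative = pressed in (stop at about -0.1), 0.8 = fully open. Push-push latch: pressed in past about -0.07 and let go, it is released and its spring lifts it to 0.8 in half a second and holds it there; pressing an open hatch all the way down latches it shut again
- fuse_press (a point): point to press on the wide hatch: upper face, mid-width, 16 mm from the free ribbed edge; moves with the hatch. Hatch: black plate 84 mm from hinge to free edge, 62 wide (box y), 8 thick, lying on the case; shut, its top is 94 mm above the bench. Here the latch releases after 5 mm of travel, stop at 7 mm, about 4 N to get there. Open, the free edge is 60 mm higher and 25 mm farther off
- meter_box: the meter box: same grey case, 170 x 150 x 86 mm, fixed, same axes, with the NARROW black hatch in the middle of its top and no button. Not to be used
- meter_hatch (a joint): hinge angle of the narrow hatch (32 mm wide, same length and latch): 0 = shut. It must stay shut
- meter_press (a point): point on top of the narrow hatch, mid-width, 16 mm from its free edge
- power (a joint): travel (m) of the round black power button, 22 mm across, on the top of the fuse box: 0 = out, 0.005 = pressed in; its top stands 104 mm above the bench. Not to be pressed
- battery: loose power-tool battery 110 x 72 x 62 mm, black, origin at the centre of its underside. Leave alone
- carton: loose cardboard carton 100 x 70 x 60 mm, origin at the centre of its underside. Leave alone
- screwdriver: loose screwdriver lying on the bench, about 200 mm long, origin under its middle. Leave alone
Not all that is in view belongs to the job. Leave any green or purple look-alike of the fuse_box alone.

How it is judged (in metres and radians):
On the way, in this order (a step that is already met when the one before it is completed fails the run):
1. the wide hatch is pressed in below shut (value of joint fuse_hatch below -0.05 rad).
2. the hatch has sprung open and stays open, untouched, for a second (value of joint fuse_hatch above 0.65 rad and contact force between each of the arm, the fingers and fuse_box below 0.2 N), for 1 s.
At the end, for the whole second after the job is handed in: The wide fuse hatch stands open (hinge above 0.65 rad) on its own spring, the narrow hatch is shut (within 0.03 rad), the power button is out, and the battery, carton and screwdriver are within 15 mm of where they began (value of joint fuse_hatch above 0.65 rad and value of joint meter_hatch between -0.03 and 0.03 rad and value of joint power below 0.002 m and distance of each of battery, carton, screwdriver from where it was at the start of the episode below 0.015 m); the robot touches nothing.
It fails at once if the fully open hatch is pushed back down by the robot (value of joint fuse_hatch above 0.72 rad and velocity of joint fuse_hatch below -0.12 rad/s and contact force between any of the arm, the fingers and fuse_box above 0.5 N).
It fails at once if the narrow hatch is pressed or opened (value of joint meter_hatch below -0.03 rad or value of joint meter_hatch above 0.05 rad).
It fails at once if the power button is pressed (value of joint power above 0.003 m).
It fails at once if a loose thing is moved or lifted (distance of any of battery, carton, screwdriver from where it was at the start of the episode above 0.03 m).
It also fails if it takes over 32 s, if anything falls off the work surface, if the arm or the gripper's body presses on something with over 40 N, if the wrist force passes 120 N, or if a joint passes its speed limit or range.

## Robot

A 6-joint arm with a two-finger parallel gripper is mounted at the origin on the work surface. World frame = base frame: x ahead of the robot, y to its left, z up, the work surface at z = 0. Lengths are in m, angles in degrees, forces in N, time in s.
With the tool pointing down it reaches from about 0.4 to 0.825 m from the base axis. Payload 7 kg.
Tool frame: the origin (TCP) lies at the very end of the fingers, on their centre line; the grasp point (between the pads) lies 19 mm behind it (ctrl.tcp_to_grasp is the distance from the TCP to the grasp point, in m); z points along the fingers, y is the direction in which the jaws open and shut (so a half turn about z gives the same grasp; the last joint's range is limited). The gripper opens to 88 mm and grips with 3 to 60 N. Pads are 19 mm wide; open, the fingers measure 130 mm over their backs; the gripper's body (78 mm by 193 mm) begins 47 mm behind the grasp point.
Start: joints at [-54.884, 20.546, 0.682, 0, -70.136, -16.507], TCP at [0.215, -0.64, 0.227] pointing down, gripper open.
Joint ranges: [-176.03, 176.03], [-82.01, 121.73], [-58.28, 71.71], [-173.87, 95.51], [-174.79, -0.11], [-173.66, 173.66]. Speed limits (degrees/s): [136.94, 136.94, 172.46, 180, 180, 180].

## Interface

Orientations are given as [roll, pitch, yaw] about the fixed x, y, z axes, in that order (R = Rz(yaw) Ry(pitch) Rx(roll)).
In Python, from plant import ctrl gives the robot as it stands.
- The arm moves only by the tool jog_arm, never from a script. Its argument "commands" is a list of rows, each an object of numbers: "x", "y", "z": the shift along the tool's x, y, z in cm; "roll": the turn about the tool's z in rad. In form: [{"x": .., "y": .., "z": .., "roll": ..}, ...]. A call has 1 to 12 rows; each row shifts and turns the commanded pose from where the row before left it, along the tool's axes as they then stand; what a row does not reach is not made up. A row lasts 1/10 s, in which the tool goes at most 50 mm and 8.59 degrees, less where a joint would pass 70% of its speed; a pose out of reach is approached as far as the arm can. A call is refused whole if a number of a shift passes 5 or a number of a turn 0.15, either way. A call with a gripper value outside its range is refused whole. "gripper" is the finger opening in cm, from 0 to 8.76, set as the call begins (left out, the last holds). The fingers move at their own pace and stop on an object; the grip force is fixed at half the most. Time passes only in rows, so rows that do not move let the fingers close. It gives the time, the measured TCP pose, the force and the opening at its end, in the units of the state.
- ctrl.get_obs(): the state, without advancing time (a new reading comes with each control period).
- ctrl.snapshot(name): name is "side" or "top"; returns a dict with "image" (420x560x3 uint8, red, green, blue), "mtx" (3x3 intrinsics, pixels), "k1" (the pictures are not rectified: a ray, as slopes to the right and down, at radius r is drawn at 1 + k1 r^2 times it, then the intrinsics apply), "position" and "orientation" of the camera in the world. Camera axes: x right, y up, looking along -z (the intrinsics and any distortion apply to the point x, -y, -z); pixel columns grow to the right and rows downward; lengths in m; the calibration is good to about 2 mm. A picture is of the moment at which its call begins. There is no depth.
- ctrl.close_job(): hands the job in, once; it reports no verdict.
Trained networks look in the newest picture that a camera, given by its name, has taken for a name from the list of things; names that differ only in an ending like _2 or _b are one class to them, and where a whole thing is asked for, a point or a joint stands for the part that bears it (a point fixed in the world has none). Each returns a list of dicts, best first, with "confidence" (0 to 1); they miss things now and then, are a little off and sometimes report something else, mostly with a low value. They report only what shows in the picture. A call takes as long as a camera call. They do not tell look-alikes from the thing itself.
- ctrl.search_frame(camera, query): "position" ([column, row] as shares, 0 to 1, of the picture: columns of its width, rows of its height, amid what is visible of it).
- ctrl.regions_of(camera, query): "mask" (420x560 bool, what is visible of it) and "position" ([column, row] as shares, 0 to 1, of the picture: columns of its width, rows of its height, amid what is visible of it).
The state is a dict: "clock": time; "joint_pos": joint angles; "qvel": joint speeds; "tau": joint torques, N m; "tool_pos": TCP position; "orientation": TCP orientation; "force": force on the tool from outside, world axes, zero at the start; "moment": the same for the moment, N m; "opening": finger opening in m.
Only numpy, scipy, OpenCV 4.12 (cv2) and the standard library are available. Lean on these libraries where they do the work, as an engineer would, in place of code of your own. Each camera call takes 0.05 s, during which the arm holds its last target.

## Working session

There is one attempt and no reset: what is moved stays moved. The work goes in short steps, Python scripts to look and compute and a tool call to move; the robot and the scene stay as the last step left them, time stands still between calls to the robot, and variables do not carry over. Pictures are saved under pics/ and viewed, and the job is handed in when it is done.

Besides the shell and the picture viewer there is one more tool, called after ">>>" by a JSON object that holds its "api" and its "payload", one argument or row to a line. jog_arm: Moves the arm, as the interface text tells. Its arguments: {"type":"object","properties":{"commands":{"type":"array"},"gripper":{"type":"number"}},"required":["commands"]}

```bash
mkdir -p pics
python3 - <<'E'
from plant import ctrl
import cv2
o=ctrl.get_obs();print(o)
for n in("side","top"):
    s=ctrl.snapshot(n);cv2.imwrite(f"pics/{n}1.png",s["image"][:,:,::-1]);print(n,s["mtx"],s["k1"],s["position"],s["orientation"])
    for q in("fuse_box","fuse_hatch","fuse_press","meter_press","power"):
        print(q,[(round(r["confidence"],2),[round(r["position"][0]*560),round(r["position"][1]*420)]) for r in ctrl.search_frame(n,q)])
E
```

```text
{'clock': 0.0, 'joint_pos': array([-5.48836591e+01,  2.05914004e+01,  6.34383190e-01, -2.03358607e-02,
       -7.01368298e+01, -1.65081573e+01]), 'qvel': array([-0.06640555, -0.00983347,  0.0418134 ,  0.04771987, -0.04360399,
        0.06129201]), 'tau': array([ 1.17770705e-04, -5.82722032e+01,  2.93058336e+01,  6.99735403e+00,
        6.91729132e-03, -1.60240966e-04]), 'tool_pos': array([ 0.21522111, -0.63925057,  0.22562704]), 'orientation': array([ 1.79904589e+02, -8.34035265e-03, -1.61398735e+02]), 'force': array([-0.09419552, -0.14970828,  0.25084814]), 'moment': array([-0.01866648,  0.00162094, -0.01057828]), 'opening': 0.08760978366024404}
side [[496.08567469   0.         276.81468579]
 [  0.         496.08567469 204.71604137]
 [  0.           0.           1.        ]] 0.01742652426387253 [0.16787603 0.9718308  0.95834794] [  49.91678161    1.02683786 -160.70752769]
fuse_box [(0.82, [326, 264]), (0.8, [284, 171]), (0.7, [379, 160])]
fuse_hatch [(0.89, [381, 144]), (0.72, [288, 160]), (0.57, [336, 242]), (0.32, [215, 272])]
fuse_press [(0.8, [387, 145]), (0.72, [335, 239]), (0.64, [183, 354]), (0.62, [289, 156])]
meter_press [(0.81, [208, 257])]
power [(0.62, [335, 264]), (0.5, [293, 171])]
top [[456.88891173   0.         280.63600373]
 [  0.         456.88891173 207.39515027]
 [  0.           0.           1.        ]] 0.0011301327436363394 [0.37299695 0.01641869 1.27602597] [  8.54067976  -0.82756279 -89.97170183]
fuse_box [(0.98, [238, 291]), (0.91, [422, 305]), (0.65, [357, 208])]
fuse_hatch [(0.92, [364, 206]), (0.86, [431, 308]), (0.63, [246, 289]), (0.53, [451, 228]), (0.53, [295, 114])]
fuse_press [(0.92, [433, 306]), (0.86, [364, 204]), (0.8, [247, 292])]
meter_press [(0.87, [194, 184]), (0.56, [365, 207])]
power []
```

View pics/side1.png

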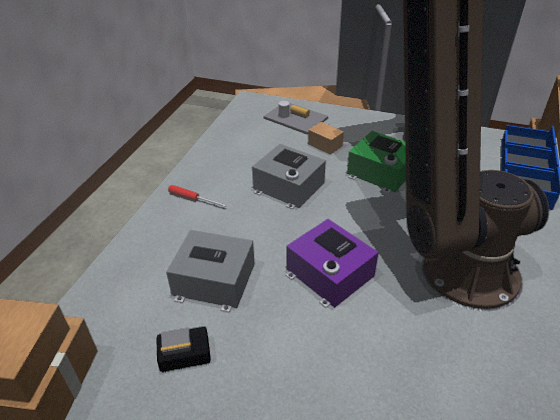

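View pics/top1.png

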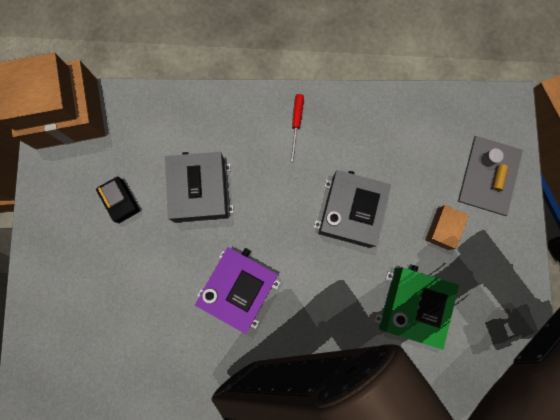

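The real fuse box is the grey one at (355,208) in the top view, with its hatch at (365,206). The meter box is at (197,186). The purple and green boxes are look-alikes. The next step is a zoomed crop so I can measure the hatch corners.

```bash
cat > h.py <<'E'
import numpy as np, cv2
from scipy.spatial.transform import Rotation as R
def ray(s,u,v):
    K=s["mtx"];p=cv2.undistortPoints(np.array([[[u,v]]],float),K,np.array([s["k1"],0,0,0.]))[0,0]
    d=R.from_euler("xyz",s["orientation"],degrees=True).as_matrix()@np.array([p[0],-p[1],-1]);return d
def onz(s,u,v,z):
    d=ray(s,u,v);c=np.array(s["position"]);return c+d*(z-c[2])/d[2]
def proj(s,P):
    M=R.from_euler("xyz",s["orientation"],degrees=True).as_matrix()
    q=(np.atleast_2d(P)-s["position"])@M;q=q*[1,-1,-1];a=q[:,:2]/q[:,2:];r=(a**2).sum(1,keepdims=True)
    a=a*(1+s["k1"]*r);return a@np.diag([s["mtx"][0,0]]*2)+s["mtx"][:2,2]
E
python3 - <<'E'
from plant import ctrl
import cv2,pickle
from h import *
S={n:ctrl.snapshot(n) for n in("side","top")};pickle.dump(S,open("s.pkl","wb"))
a=S["top"]["image"][160:255,310:400,::-1];cv2.imwrite("pics/ct.png",cv2.resize(a,None,fx=6,fy=6,interpolation=cv2.INTER_CUBIC))
a=S["side"]["image"][135:215,245:335,::-1];cv2.imwrite("pics/cs.png",cv2.resize(a,None,fx=6,fy=6,interpolation=cv2.INTER_CUBIC))
for q in("fuse_hatch","fuse_box"):
  for r in ctrl.regions_of("top",q):
    m=r["mask"].astype("uint8");c=cv2.findContours(m,0,2)[0];c=max(c,key=len)
    b=cv2.minAreaRect(c);bp=cv2.boxPoints(b);z=.094 if q=="fuse_hatch" else .086
    print(q,r["confidence"],b,[onz(S["top"],*p,z)[:2].round(3).tolist() for p in bp])
E
```

```text
fuse_hatch 0.93 ((244.2515869140625, 290.45538330078125), (24.341650009155273, 34.87639617919922), 28.610462188720703) [[0.313, 0.14], [0.39, 0.099], [0.36, 0.044], [0.284, 0.085]]
fuse_hatch 0.75 ((364.4705810546875, 206.61764526367188), (25.46623992919922, 32.98484420776367), 14.03624439239502) [[0.519, -0.177], [0.604, -0.2], [0.588, -0.265], [0.503, -0.241]]
fuse_hatch 0.63 ((431.0000305175781, 307.5000305175781), (27.1973876953125, 33.92805099487305), 15.945395469665527) [[0.263, -0.337], [0.344, -0.364], [0.325, -0.43], [0.244, -0.402]]
fuse_box 0.74 ((352.3832702636719, 207.44561767578125), (65.87344360351562, 69.8120346069336), 14.67639446258545) [[0.485, -0.082], [0.666, -0.131], [0.621, -0.3], [0.441, -0.248]]
fuse_box 0.59 ((239.63832092285156, 288.4275817871094), (67.5772476196289, 75.29041290283203), 30.762720108032227) [[0.304, 0.227], [0.469, 0.131], [0.38, -0.02], [0.218, 0.078]]
```

View pics/ct.png

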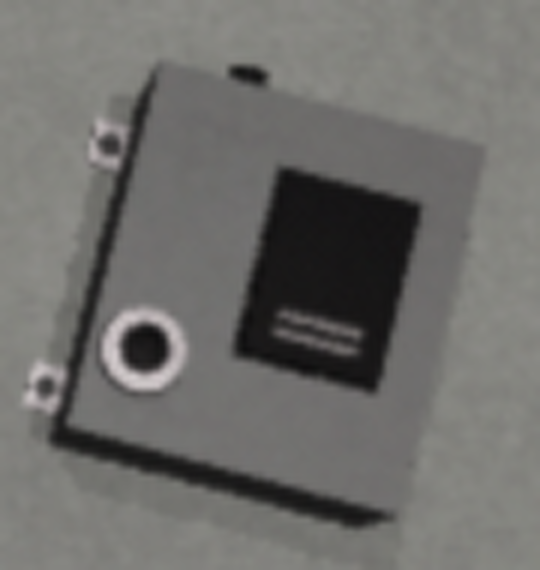

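View pics/cs.png

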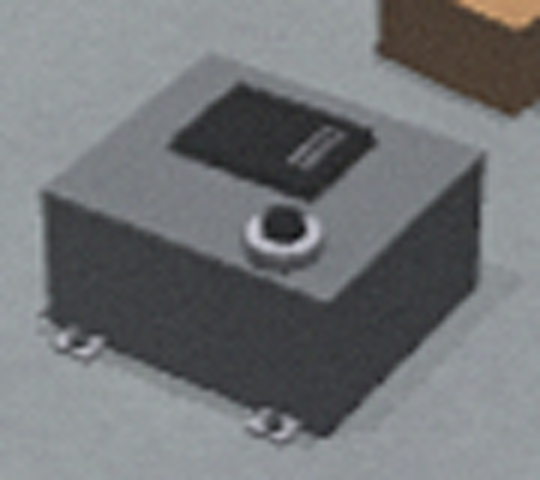

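Run:
```python
from h import *
import pickle
from scipy.optimize import least_squares
S=pickle.load(open("s.pkl","rb"))
f=lambda c,o:(np.array(c)+.5)/6-.5+o
T=f([[280,167],[421,206],[377,391],[234,354]],[310,160])
# side: hinge-left, hinge-right, free-right, free-left
Z=f([[170,145],[238,84],[377,140],[312,200]],[245,135])
def pts(p):
    c,s=np.cos(p[2]),np.sin(p[2]);X=np.array([[84,31],[84,-31],[0,-31],[0,31]])/1e3
    return np.c_[X@np.array([[c,s],[-s,c]])+p[:2],np.full(4,.094)]
for nm,use in(("both",("top","side")),("top",("top",)),("side",("side",))):
    g=lambda p:np.concatenate([(proj(S[n],pts(p))-{"top":T,"side":Z}[n]).ravel() for n in use])
    r=least_squares(g,[.51,-.21,-.26]);p=r.x;d=np.array([np.cos(p[2]),np.sin(p[2])])
    print(nm,p.round(4),np.degrees(p[2]),"press",p[:2]+.016*d,"rms",np.sqrt((r.fun**2).mean()))
    y=p[:2]+.016*d
from plant import ctrl
# needed shift in tool frame after roll
o=ctrl.get_obs();print(o["tool_pos"],o["orientation"])
```

```text
both [ 0.515  -0.2075 -0.2624] -15.03638383227799 press [ 0.53041707 -0.21165479] rms 0.7655720811240794
top [ 0.514  -0.2092 -0.2613] -14.969405632064758 press [ 0.52946742 -0.21334273] rms 0.33009796410558634
side [ 0.5152 -0.2018 -0.2647] -15.164952692561313 press [ 0.53061945 -0.20594018] rms 0.2998174333903942
[ 0.21537791 -0.63968857  0.22659004] [-1.79997342e+02  5.29525186e-04 -1.61391945e+02]
```

>>> {"api": "jog_arm", "payload": {
  "commands": [
    {"roll": 0.1465},
    {"roll": 0.1465},
    {"roll": 0.1465},
    {"roll": 0.1465},
    {}
  ],
  "gripper": 0
}}

```text
validation failed for argument at $.co...
```

>>> {"api": "jog_arm", "payload": {
  "commands": [
    {"x": -1.61, "y": 4.13},
    {"x": -1.61, "y": 4.13},
    {"x": -1.61, "y": 4.13},
    {"x": -1.61, "y": 4.13},
    {"x": -1.61, "y": 4.13},
    {"x": -1.61, "y": 4.13},
    {"x": -1.61, "y": 4.13},
    {"x": -1.61, "y": 4.13},
    {"x": -1.61, "y": 4.13},
    {"x": -1.61, "y": 4.13},
    {"x": -1.61, "y": 4.13},
    {"x": -1.61, "y": 4.13}
  ]
}}

```text
validation failed for argument at $.co...
```

>>> {"api": "jog_arm", "payload": {
  "commands": [
    {},
    {},
    {}
  ]
}}

```text
validation failed for argument at $.co...
```

>>> {"api": "jog_arm", "payload": {
  "commands": [
    {"x": 0, "y": 0, "z": 0, "roll": 0.1465},
    {"x": 0, "y": 0, "z": 0, "roll": 0.1465},
    {"x": 0, "y": 0, "z": 0, "roll": 0.1465},
    {"x": 0, "y": 0, "z": 0, "roll": 0.1465},
    {"x": 0, "y": 0, "z": 0, "roll": 0}
  ],
  "gripper": 0
}}

```text
clock: 1.3
tool_pos: [0.2154, -0.6397, 0.2266]
orientation: [180.0, 0.0, 164.9]
force: [0.2, -0.5, 0.0]
opening: 0.053
```

>>> {"api": "jog_arm", "payload": {
  "commands": [
    {"x": -1.6, "y": 4.1, "z": 0, "roll": 0},
    {"x": -1.6, "y": 4.1, "z": 0, "roll": 0},
    {"x": -1.6, "y": 4.1, "z": 0, "roll": 0},
    {"x": -1.6, "y": 4.1, "z": 0, "roll": 0},
    {"x": -1.6, "y": 4.1, "z": 0, "roll": 0},
    {"x": -1.6, "y": 4.1, "z": 0, "roll": 0},
    {"x": -1.6, "y": 4.1, "z": 0, "roll": 0},
    {"x": -1.6, "y": 4.1, "z": 0, "roll": 0},
    {"x": -1.6, "y": 4.1, "z": 0, "roll": 0},
    {"x": -1.6, "y": 4.1, "z": 0, "roll": 0},
    {"x": -1.6, "y": 4.1, "z": 0, "roll": 0},
    {"x": -1.6, "y": 4.1, "z": 0, "roll": 0}
  ]
}}

```text
clock: 2.5
tool_pos: [0.5288, -0.2123, 0.227]
orientation: [180.0, 0.0, 165.3]
force: [-0.4, 0.0, 0.1]
opening: 0.0004
```

>>> {"api": "jog_arm", "payload": {
  "commands": [
    {"x": 0, "y": 0, "z": 0, "roll": 0},
    {"x": 0, "y": 0, "z": 0, "roll": 0},
    {"x": 0, "y": 0, "z": 0, "roll": 0}
  ]
}}

```text
clock: 2.8
tool_pos: [0.5275, -0.2143, 0.2266]
orientation: [-180.0, -0.0, 165.2]
force: [-0.8, -0.1, 0.7]
opening: 0.0001
```

>>> {"api": "jog_arm", "payload": {
  "commands": [
    {"x": 0, "y": 0.2, "z": 3, "roll": 0},
    {"x": 0, "y": 0, "z": 3, "roll": 0},
    {"x": 0, "y": 0, "z": 3, "roll": 0},
    {"x": 0, "y": 0, "z": 2.5, "roll": 0},
    {"x": 0, "y": 0, "z": 0, "roll": 0},
    {"x": 0, "y": 0, "z": 0, "roll": 0}
  ]
}}

```text
clock: 3.4
tool_pos: [0.5282, -0.2131, 0.1121]
orientation: [-180.0, -0.0, 165.0]
force: [0.7, 0.3, 0.3]
opening: 0.0007
```

Run:
```python
from plant import ctrl
from h import *
s=ctrl.snapshot("side");a=s["image"][100:240,210:370,::-1];cv2.imwrite("pics/d1.png",cv2.resize(a,None,fx=4,fy=4,interpolation=cv2.INTER_CUBIC))
o=ctrl.get_obs();print(o["tool_pos"],o["force"])
```

```text
[ 0.52895964 -0.21294628  0.1129751 ] [-0.90963198  1.21575464 -0.30046727]
```

View pics/d1.png

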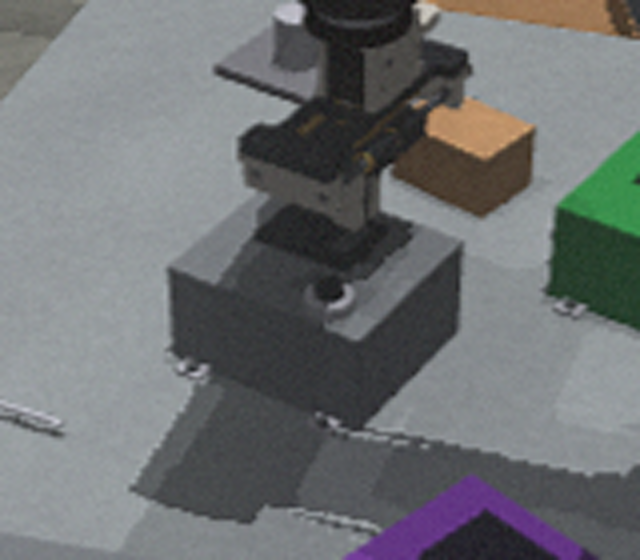

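The fingertips are above the ribbed end of the hatch, at about (350,235) in the crop, and clear of the button at (330,292). Now I'll press in small steps and watch the force.

>>> {"api": "jog_arm", "payload": {
  "commands": [
    {"x": 0, "y": 0, "z": 1.0, "roll": 0},
    {"x": 0, "y": 0, "z": 0.7, "roll": 0},
    {"x": 0, "y": 0, "z": 0.2, "roll": 0},
    {"x": 0, "y": 0, "z": 0.2, "roll": 0},
    {"x": 0, "y": 0, "z": 0, "roll": 0}
  ]
}}

```text
clock: 3.95
tool_pos: [0.5287, -0.212, 0.0907]
orientation: [-180.0, 0.0, 165.1]
force: [0.3, -0.2, 2.9]
opening: 0.0002
```

>>> {"api": "jog_arm", "payload": {
  "commands": [
    {"x": 0, "y": 0, "z": 0.2, "roll": 0},
    {"x": 0, "y": 0, "z": 0.1, "roll": 0},
    {"x": 0, "y": 0, "z": 0, "roll": 0}
  ]
}}

```text
clock: 4.25
tool_pos: [0.5287, -0.2121, 0.0881]
orientation: [-180.0, 0.0, 165.1]
force: [-1.5, 0.8, 6.4]
opening: 0.0004
```

>>> {"api": "jog_arm", "payload": {
  "commands": [
    {"x": 0, "y": 0, "z": 0.1, "roll": 0},
    {"x": 0, "y": 0, "z": 0.05, "roll": 0},
    {"x": 0, "y": 0, "z": 0, "roll": 0}
  ]
}}

```text
clock: 4.55
tool_pos: [0.5288, -0.2122, 0.0875]
orientation: [-180.0, 0.1, 165.1]
force: [-5.0, 2.1, 14.0]
opening: 0.0004
```

The force has risen to 14 N, so the hatch is at its stop. Next I'll retreat fast, up and back.

>>> {"api": "jog_arm", "payload": {
  "commands": [
    {"x": 0, "y": 0, "z": -5, "roll": 0},
    {"x": 1.5, "y": 0, "z": -4.7, "roll": 0},
    {"x": 2.5, "y": 0, "z": -4.3, "roll": 0},
    {"x": 2.5, "y": 0, "z": -4.3, "roll": 0},
    {"x": 2.5, "y": 0, "z": -4, "roll": 0},
    {"x": 2, "y": 0, "z": 0, "roll": 0},
    {"x": 0, "y": 0, "z": 0, "roll": 0},
    {"x": 0, "y": 0, "z": 0, "roll": 0}
  ]
}}

```text
clock: 5.35
tool_pos: [0.4218, -0.1834, 0.309]
orientation: [180.0, 0.0, 165.0]
force: [0.4, -0.5, 0.3]
opening: 0.0
```

Run:
```python
from plant import ctrl
from h import *
for n,b in(("side",(100,240,210,370)),("top",(140,280,290,450))):
    s=ctrl.snapshot(n);a=s["image"][b[0]:b[1],b[2]:b[3],::-1];cv2.imwrite(f"pics/e_{n}.png",cv2.resize(a,None,fx=4,fy=4,interpolation=cv2.INTER_CUBIC))
o=ctrl.get_obs();print(o["clock"],o["tool_pos"],o["force"])
```

```text
5.45 [ 0.42231618 -0.18358884  0.30819636] [-0.28237085  0.0423146  -0.08869023]
```

View pics/e_side.png

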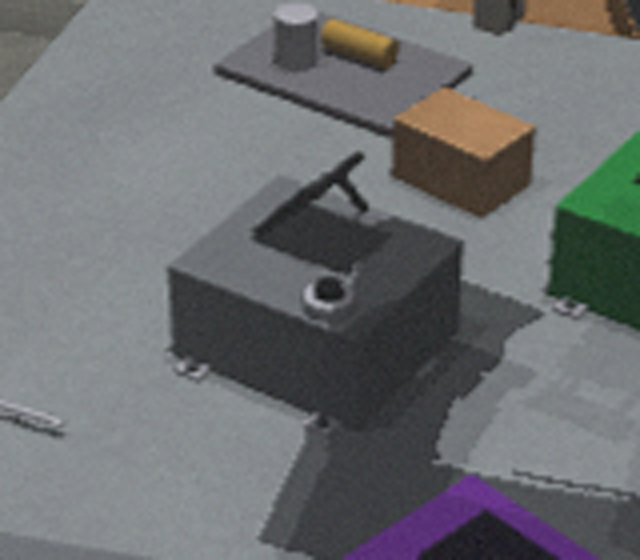

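The hatch stands open: its free edge is at (360,157) in the crop, well above the case, and the hand is clear. I'll watch it for another two seconds.

>>> {"api": "jog_arm", "payload": {
  "commands": [
    {"x": 0, "y": 0, "z": 0, "roll": 0},
    {"x": 0, "y": 0, "z": 0, "roll": 0},
    {"x": 0, "y": 0, "z": 0, "roll": 0},
    {"x": 0, "y": 0, "z": 0, "roll": 0},
    {"x": 0, "y": 0, "z": 0, "roll": 0},
    {"x": 0, "y": 0, "z": 0, "roll": 0},
    {"x": 0, "y": 0, "z": 0, "roll": 0},
    {"x": 0, "y": 0, "z": 0, "roll": 0},
    {"x": 0, "y": 0, "z": 0, "roll": 0},
    {"x": 0, "y": 0, "z": 0, "roll": 0},
    {"x": 0, "y": 0, "z": 0, "roll": 0},
    {"x": 0, "y": 0, "z": 0, "roll": 0}
  ]
}}

```text
clock: 6.65
tool_pos: [0.4222, -0.1836, 0.3091]
orientation: [180.0, 0.0, 165.0]
force: [-0.0, -0.5, -0.9]
opening: 0.0005
```

>>> {"api": "jog_arm", "payload": {
  "commands": [
    {"x": 0, "y": 0, "z": 0, "roll": 0},
    {"x": 0, "y": 0, "z": 0, "roll": 0},
    {"x": 0, "y": 0, "z": 0, "roll": 0},
    {"x": 0, "y": 0, "z": 0, "roll": 0},
    {"x": 0, "y": 0, "z": 0, "roll": 0},
    {"x": 0, "y": 0, "z": 0, "roll": 0},
    {"x": 0, "y": 0, "z": 0, "roll": 0},
    {"x": 0, "y": 0, "z": 0, "roll": 0},
    {"x": 0, "y": 0, "z": 0, "roll": 0},
    {"x": 0, "y": 0, "z": 0, "roll": 0},
    {"x": 0, "y": 0, "z": 0, "roll": 0},
    {"x": 0, "y": 0, "z": 0, "roll": 0}
  ]
}}

```text
clock: 7.85
tool_pos: [0.4222, -0.1836, 0.3091]
orientation: [-180.0, 0.0, 165.0]
force: [-0.3, 0.2, -0.0]
opening: 0.0001
```

Run:
```python
from plant import ctrl
from h import *
s=ctrl.snapshot("side");cv2.imwrite("pics/f.png",s["image"][:,:,::-1])
```

```text
(no output)
```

View pics/f.png

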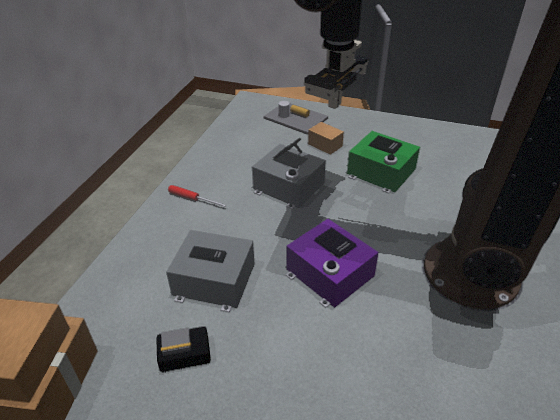

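The wide hatch is still open at (292,147). The narrow hatch at (207,254) is shut, and the battery, carton and screwdriver are where they were.

```bash
python3 -c "
from plant import ctrl
print(ctrl.close_job())"
```

```text
the job is handed in; nothing more can be done
None
```

The fuse hatch is open, and I handed the job in at about 8 s of the 32 s allowed; the close call reports no verdict. I closed the fingers, pressed the ribbed edge of the wide hatch once down to its stop (about 14 N at the wrist), then took the hand up and back.

- **Hatch open:** pictures taken about 2.4 s apart with the hand clear both show it standing open. The wrist force in between was only noise, under 1 N.
- **Everything else:** in the last side picture the narrow hatch looks shut, the power button looks out, and the battery, carton and screwdriver look where they started. I judged these by eye; the state gives no joint values for the hatches or the button.
- **Disagreement:** the two cameras put the press point about 7 mm apart. I aimed close to the combined estimate, and the press worked the first time.
- **Refused moves:** my first three move calls were refused because of their row format, and the arm did not move.

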